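# Turn the injection flask round and clamp it level with twin screws

### The arm

A 6-joint arm with a two-finger parallel gripper is mounted at the origin on the work surface. World frame = base frame: x ahead of the robot, y to its left, z up, the work surface at z = 0. Lengths are in m, angles in rad, forces in N, time in s.
With the tool pointing down it reaches from about 0.3 to 0.75 m from the base axis. Payload 8.5 kg.
Tool frame: the origin (TCP) lies midway between the tips of the shut fingers; the grasp point (between the pads) lies 19 mm behind it; z points along the fingers, y is the direction in which the jaws open and shut (so a half turn about z gives the same grasp; the last joint's range is limited). The gripper opens to 85 mm and grips with 20 to 120 N. Pads are 22 mm wide; open, the fingers measure 114 mm over their backs; the gripper's body (76 mm by 85 mm) begins 54 mm behind the grasp point. The pads swing forward as they close: fully open they stand 13 mm farther back than shut.
Start: joints at [-1.382, 0.381, 1.297, -0, 1.464, -0.215], TCP at [0.216, -0.506, 0.231] pointing down, gripper open.
Joint ranges: [-3.11, 3.11], [-0.89, 2.33], [0.22, 2.48], [-1.42, 4.56], [0.17, 2.85], [-2.88, 2.88]. Speed limits (rad/s): [2.39, 2.39, 3.14, 3.14, 3.14, 3.14].

### API

Orientations are given as a unit quaternion [w, x, y, z].
In Python, from cell import robot gives the robot as it stands.
- The arm moves only by the shell command python3 -m creep 'ROWS'. ROWS is JSON, a list of rows, each a list of 5 numbers: the finger opening in cm, from 0 to 8.54, then the shift along the tool's x, y, z in cm, then the turn about the tool's z in rad. A call has 1 to 20 rows; each row shifts and turns the commanded pose from where the row before left it, along the tool's axes as they then stand; what a row does not reach is not made up. A row lasts 1/8 s, in which the tool goes at most 62.5 mm and 10.7 degrees, less where a joint would pass 70% of its speed; a pose out of reach is approached as far as the arm can. A call is refused whole if a number of a shift passes 6.25 or a number of a turn 0.188, either way. A call with a gripper value outside its range is refused whole. The fingers move at their own pace and stop on an object; the grip force is fixed at half the most. Time passes only in rows, so rows that do not move let the fingers close. It gives the time, the measured TCP pose, the force and the opening at its end, in the units of the state.
- robot.observe(): the state, without advancing time (a new reading comes with each control period).
- robot.snapshot(name): name is "scene" or "side" or "wrist"; returns the picture (420x560x3 uint8, red, green, blue); there is no depth.
- robot.camera_model(name): a dict with "mtx" (3x3 intrinsics, pixels), "D" ([k1, k2, p1, p2, k3] as OpenCV has them; the pictures are not rectified), "camera_from_world" (4x4, takes a point from world to camera coordinates). Camera axes: x right, y down, z forward; pixel columns grow to the right and rows downward; lengths in m; the calibration is good to about 2 mm. A picture is of the moment at which its call begins: read the wrist's pose just before it. camera_model takes no time and is no camera call; for the wrist camera it gives the pose at the moment of the call.
- robot.close_job(): hands the job in, once; it reports no verdict.
The state is a dict: "time_s": time; "joints": joint angles; "joint_vel": joint speeds; "tau": joint torques, N m; "position": TCP position; "eef_rot": TCP orientation; "contact_force": force on the tool from outside, world axes, zero at the start; "wrist_torque": the same for the moment, N m; "grip_width": finger opening in m.
Only numpy, scipy, OpenCV 4.12 (cv2) and the standard library are available. Lean on these libraries where they do the work, as an engineer would, in place of code of your own. Each camera call takes 0.05 s, during which the arm holds its last target. There are 200 camera calls.

### The job

The injection flask was put into the twin-screw clamp the wrong way round: draw it out, turn it end for end and slide it back in, fully home against the back stop, with its round filling port facing the open front of the clamp. Then bring the beam down on it by turning the two wing screws clockwise alternately, a little at a time, so that neither end of the beam ever gets more than 5 mm lower than the other, until both screws are right down on their stops. Leave the other things on the bench where they are.

Things in the scene. Friction and masses are not known exactly. Their poses are not given: they have to be found in the camera images.
- press: Twin-screw flask clamp, bolted to the bench: grey base plate 16 mm thick. Origin on the bench surface, under the middle of the beam; x points from its open front to its back, y to its left, z up. The plate reaches from x = -170 to +85 mm and 115 mm to each side; its top (z = 16 mm) is the bed on which the flask slides along x, a clear apron in front of the beam. Columns of 30 mm diameter stand at y = +/-90 mm.
- channel (a point): Front mouth of the guide channel, on the bed, on the clamp's centre line, at x = -80 mm in the clamp's frame; axes as the clamp's. From here back to x = +55 mm two steel strips, 8 mm high and 69 mm apart (flared over the first 20 mm), guide the flask.
- back_stop (a point): Middle of the back stop's front face, at x = +58 mm in the clamp's frame; an upright plate 100 mm wide, from the bed up to 36 mm above it. Axes as the clamp's.
- beam_mid (a point): Steel cross beam over the channel, 30 mm wide (clamp's x), 225 mm long (clamp's y), 16 mm thick, hung on both screws, which are 180 mm apart: one end 5 mm lower than the other is a tilt of 0.0278 rad. This point: middle of its top, 97.5 mm above the bench with both screws at 0; axes as the clamp's when level.
- flask: Loose closed aluminium injection flask, a block 116 long (its x) x 64 wide (y) x 50 mm high, about 0.65 kg. Origin at the centre of its underside. The filling port, a brass collar of 30 mm diameter, stands 14 mm out of its -x end, whose upright corners are cut off by 8 mm; the +x end is plain and starts sticking out at the clamp's front. Home: origin over the clamp's, x axes alike. Its sides can be gripped in front of the beam.
- port (a point): Centre of the outer face of the flask's filling port: 72 mm from the flask's centre towards the port end, 26 mm above its underside.
- screw_left (a joint): Turn of the left wing screw (at y = +90 mm in the clamp's frame), rad; grows as it is turned clockwise seen from above, which lowers that end of the beam by 16 mm a turn (2.55 mm per rad). 0 = raised; 2.95 = right down on its stop. Starts between 0 and 0.4. It needs about 0.1 N m and stays where it is left.
- screw_right (a joint): The same for the right wing screw (at y = -90 mm in the clamp's frame).
- screw_left_grip (a point): Left screw's handle: an upright flat wing of dark steel, 56 mm long (this point's x), 12 mm thick (y), 28 mm high (z, up), round-ended, centred on the screw's axis. The point is on the axis, 7 mm below the wing's top, 21 mm above its lower edge (below it a hub of 19 mm diameter), 41 mm above the flange on the beam; 142.5 mm above the bench at 0. It turns and sinks with the screw.
- screw_right_grip (a point): The same point on the right wing screw's handle.
- pad: The sprung pressure pad under the middle of the beam, 40 mm (clamp's x) x 56 mm; origin at the centre of its underside, 72 mm above the bench (6 mm above the flask) with the screws at 0. It touches the flask when both screws are at about 2.35, and presses it with about 10 N when both are on their stops.
- stone_model: Bystander: white plaster jaw model, 75 mm wide, 33 mm high. Origin at the centre of its underside.
- sealer_bottle: Bystander: brown glass bottle, 54 mm diameter, 115 mm high. Origin at the centre of its underside.
- plaster_knife: Bystander: plaster knife with a wooden handle, 210 mm long, lying behind the clamp. Origin at the underside where handle and blade meet.

How it is judged:
On the way:
1. the flask is home against the back stop with its port facing the front, before the pad bears on it (x of flask in the frame of press above -0.004 m and x of port in the frame of press below -0.06 m and contact force between pad and flask below 1 N), for 0.2 s.
At the end, for the whole second after the job is handed in: The flask is home in the clamp (origin within 4 mm of the clamp's in x and y) with its port at the front, both wing screws are turned down to their stops (within 0.2 rad), and the sprung pad bears on the flask with more than 4 N; all at rest (x of flask in the frame of press between -0.004 and 0.004 m and y of flask in the frame of press between -0.004 and 0.004 m and x of port in the frame of press below -0.06 m and value of joint each of screw_left, screw_right above 2.75 rad and contact force between pad and flask above 4 N and linear speed of flask below 0.01 m/s); the robot touches nothing.
It fails at once if one end of the beam gets more than 5 mm lower than the other (angle between beam_mid's own y axis and vertical below 1.543 rad or angle between beam_mid's own y axis and vertical above 1.5986 rad).
It fails at once if a bystander is moved by more than 30 mm (distance of any of stone_model, sealer_bottle, plaster_knife from where it was at the start of the episode above 0.03 m).
It also fails if it takes over 72 s, if anything falls off the work surface, if the arm or the gripper's body presses on something with over 40 N, if the wrist force passes 120 N, or if a joint passes its speed limit or range.

## Working session

There is one attempt and no reset: what is moved stays moved. The work goes in short steps, Python scripts to look and compute and a shell command to move; the robot and the scene stay as the last step left them, time stands still between calls to the robot, and variables do not carry over. Pictures are saved under pics/ and viewed, on a budget of 10 in all, crops included, one or two more only if the job needs it, and the job is handed in when it is done.

```bash
ls; mkdir -p pics; python3 - <<'E'
from cell import robot
import cv2,numpy as np
np.set_printoptions(precision=4,suppress=True)
print(robot.observe())
ims=[]
for n in("scene","side"):
    im=robot.snapshot(n)[:,:,::-1];cv2.imwrite(f"pics/{n}0.png",im)
    print(n,robot.camera_model(n))
im=robot.snapshot("wrist")[:,:,::-1];cv2.imwrite("pics/wrist0.png",im)
print(robot.camera_model("wrist"))
E
```

```text
pics
{'time_s': 0.0, 'joints': array([-1.3823,  0.3812,  1.2983,  0.    ,  1.4636, -0.2153]), 'joint_vel': array([ 0.0011,  0.0006, -0.    , -0.0009,  0.0006, -0.0007]), 'tau': array([  0.0021, -44.8456, -23.1282,  -0.    ,   0.0047,  -0.    ]), 'position': array([ 0.216 , -0.5055,  0.2307]), 'eef_rot': array([-0.0008,  0.9797,  0.2005,  0.    ]), 'contact_force': array([ 0.3666, -0.8531, -0.2766]), 'wrist_torque': array([-0.0344,  0.0097,  0.0276]), 'grip_width': 0.08547221208556446}
scene {'mtx': array([[440.889 ,   0.    , 285.3025],
       [  0.    , 440.889 , 214.74  ],
       [  0.    ,   0.    ,   1.    ]]), 'D': array([-0.1087,  0.    ,  0.    ,  0.    ,  0.    ]), 'camera_from_world': array([[ 0.4023,  0.9155, -0.0103, -0.3155],
       [ 0.7446, -0.3337, -0.5781, -0.3965],
       [-0.5326,  0.2249, -0.8159,  1.4189],
       [ 0.    ,  0.    ,  0.    ,  1.    ]])}
side {'mtx': array([[410.8422,   0.    , 276.5322],
       [  0.    , 410.8422, 214.0592],
       [  0.    ,   0.    ,   1.    ]]), 'D': array([0.0408, 0.    , 0.    , 0.    , 0.    ]), 'camera_from_world': array([[-0.905 , -0.4253, -0.0117,  0.5952],
       [-0.2331,  0.5186, -0.8226,  0.2007],
       [ 0.3559, -0.7418, -0.5684,  0.6682],
       [ 0.    ,  0.    ,  0.    ,  1.    ]])}
{'mtx': array([[375.9384,   0.    , 276.8507],
       [  0.    , 375.9384, 215.3482],
       [  0.    ,   0.    ,   1.    ]]), 'D': array([-0.0043,  0.    ,  0.    ,  0.    ,  0.    ]), 'camera_from_world': array([[ 0.3928, -0.9196, -0.0022, -0.5496],
       [-0.8837, -0.3782,  0.2758, -0.0351],
       [-0.2545, -0.1064, -0.9612,  0.3804],
       [ 0.    ,  0.    ,  0.    ,  1.    ]])}
```

View pics/scene0.png

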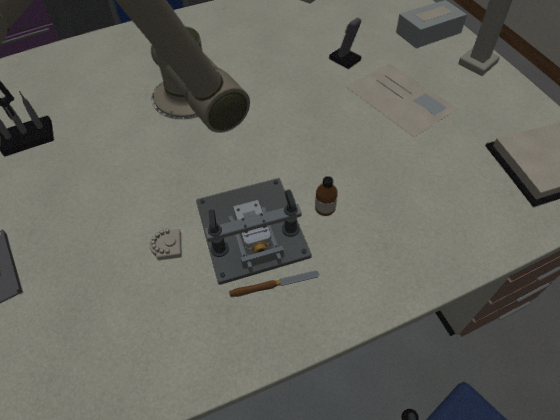

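View pics/side0.png

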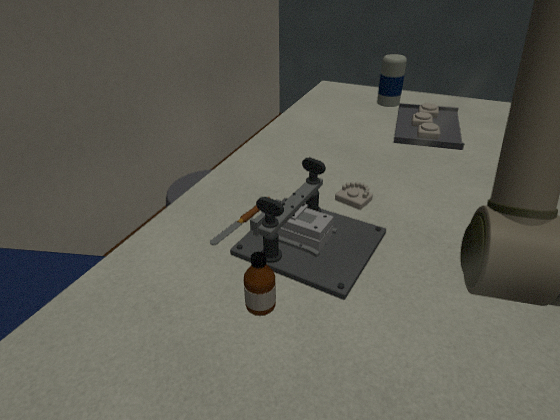

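```bash
cat > h.py <<'E'
import cv2,numpy as np
from cell import robot
np.set_printoptions(precision=4,suppress=True)
def cm(n): 
    m=robot.camera_model(n); return m["mtx"],m["D"],m["camera_from_world"]
def ray(c,uv,z):
    K,D,T=c; p=cv2.undistortPoints(np.float64(uv).reshape(-1,1,2),K,D).reshape(-1,2)
    d=np.c_[p,np.ones(len(p))]@T[:3,:3]; o=-T[:3,:3].T@T[:3,3]
    return o+d*((z-o[2])/d[:,2])[:,None]
def proj(c,P):
    K,D,T=c; return cv2.projectPoints(np.float64(P).reshape(-1,3),cv2.Rodrigues(T[:3,:3])[0],T[:3,3],K,D)[0].reshape(-1,2)
E
python3 - <<'E'
from h import *
def fit(n,box):
    im=cv2.imread(f"pics/{n}0.png");c=cm(n);x0,y0,x1,y1=box
    hsv=cv2.cvtColor(im,cv2.COLOR_BGR2HSV)
    m=np.zeros(im.shape[:2],np.uint8)
    g=im.max(2); print(n,im[y0+20,x0+20],im[(y0+y1)//2,(x0+x1)//2])
    m[y0:y1,x0:x1]=((g<110)&(hsv[...,1]<70))[y0:y1,x0:x1]*255
    cs=cv2.findContours(m,cv2.RETR_EXTERNAL,cv2.CHAIN_APPROX_NONE)[0]
    k=max(cs,key=cv2.contourArea)
    a=cv2.approxPolyDP(cv2.convexHull(k),6,True).reshape(-1,2); print(a)
    print(ray(c,a,.016))
    cv2.imwrite(f"pics/m_{n}.png",cv2.resize(im[y0-10:y1+10,x0-10:x1+10],None,fx=4,fy=4,interpolation=cv2.INTER_CUBIC))
fit("scene",(185,170,318,290)); fit("side",(228,150,395,295))
E
```

```text
scene [118 129 128] [121 115 111]
[[279 178]
 [301 211]
 [311 257]
 [218 284]
 [196 199]]
[[ 0.4666  0.1212  0.016 ]
 [ 0.59    0.1291  0.016 ]
 [ 0.7216  0.0942  0.016 ]
 [ 0.6993 -0.1308  0.016 ]
 [ 0.4428 -0.1046  0.016 ]]
side [121 132 134] [87 90 88]
[[306 157]
 [320 160]
 [385 228]
 [348 294]
 [326 293]
 [230 254]
 [257 199]]
[[ 0.7284 -0.3493  0.016 ]
 [ 0.6854 -0.3478  0.016 ]
 [ 0.4458 -0.1029  0.016 ]
 [ 0.4605  0.1199  0.016 ]
 [ 0.4968  0.134   0.016 ]
 [ 0.7085  0.1119  0.016 ]
 [ 0.7537 -0.0933  0.016 ]]
```

View pics/m_scene.png

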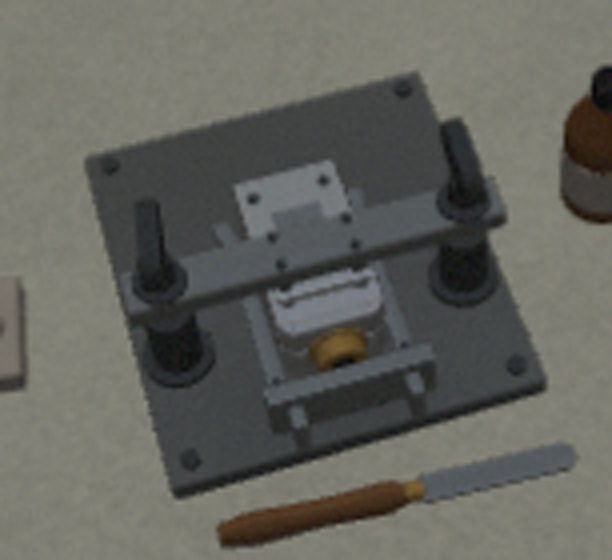

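```bash
python3 -m creep '[[8.54,3.71,-2.31,0,0],[8.54,3.71,-2.31,0,0],[8.54,3.71,-2.31,0,0],[8.54,3.71,-2.31,0,0],[8.54,3.71,-2.31,0,0],[8.54,3.71,-2.31,0,0],[8.54,3.71,-2.31,0,0],[8.54,3.71,-2.31,0,0],[8.54,3.71,-2.31,0,0],[8.54,3.71,-2.31,0,0],[8.54,3.71,-2.31,0,0],[8.54,3.71,-2.31,0,0],[8.54,3.71,-2.31,0,0],[8.54,3.71,-2.31,0,0],[8.54,0,0,0,0.172],[8.54,0,0,0,0.172],[8.54,0,0,0,0.172],[8.54,0,0,0,0],[8.54,0,0,0,0]]'
python3 - <<'E'
from h import *
s=robot.observe();print(s["joints"],s["position"],s["eef_rot"],s["contact_force"])
c=cm("wrist");im=robot.snapshot("wrist")[:,:,::-1].copy();cv2.imwrite("pics/w1.png",im)
import pickle;pickle.dump(c,open("w1.pkl","wb"))
cv2.imwrite("pics/w1b.png",cv2.convertScaleAbs(cv2.resize(im,(800,600)),alpha=1.5))
E
```

```text
time_s: 2.52
position: [0.5666, -0.0043, 0.2312]
eef_rot: [-0.0, 0.999, -0.054, -0.0]
contact_force: [-0.2, 0.0, 0.7]
grip_width: 0.0854
[-0.2164  0.4102  1.2501  0.      1.4816  1.4633] [ 0.5666 -0.0043  0.2312] [-0.      0.9985 -0.0544 -0.0001] [-0.1625  0.0178  0.6633]
```

View pics/w1b.png

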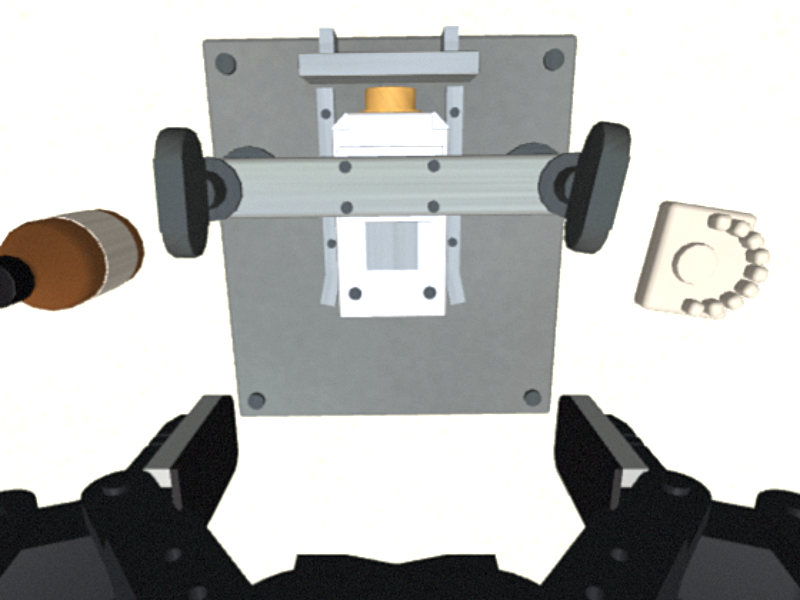

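```bash
python3 - <<'E'
from h import *
import pickle;c=pickle.load(open("w1.pkl","rb"))
P=ray(c,np.array([[241,415],[549,412],[576,36],[204,40]])*.7,.016)[:,:2];print(P)
fl,fr,br,bl=P
print([np.linalg.norm(a-b) for a,b in((fl,fr),(fr,br),(br,bl),(bl,fl))])
u=(bl+br-fl-fr);yaw=np.arctan2(u[1],u[0]);v=fl+bl-fr-br;print("yaw",yaw,np.arctan2(-v[0],v[1]))
x=np.array([np.cos(yaw),np.sin(yaw)]);y=np.array([-x[1],x[0]])
O=P.mean(0)+.0425*x;print("O",O)
f=ray(c,np.array([[341,317],[445,315]])*.7,.066)[:,:2]-O;print("flask end in clamp",f@x,f@y)
st=ray(c,np.array([[300,75],[478,73]])*.7,.052)[:,:2]-O;print(st@x,st@y)
im=cv2.imread("pics/w1.png")
a=cv2.resize(im[80:185,100:160],None,fx=6,fy=6,interpolation=cv2.INTER_CUBIC);b=cv2.resize(im[80:185,385:445],None,fx=6,fy=6,interpolation=cv2.INTER_CUBIC)
cv2.imwrite("pics/w1c.png",cv2.convertScaleAbs(cv2.resize(np.hstack([a,b]),None,fx=.95,fy=.95),alpha=3.5))
E
```

```text
[[ 0.4653  0.1219]
 [ 0.4431 -0.104 ]
 [ 0.6935 -0.1279]
 [ 0.7159  0.097 ]]
[np.float64(0.2269493906320406), np.float64(0.2515178991542556), np.float64(0.22606855075703186), np.float64(0.25188472299201653)]
yaw -0.09717350168256168 -0.09862530594648072
O [ 0.6217 -0.0074]
flask end in clamp [-0.0783 -0.0777] [ 0.0311 -0.0313]
[0.0584 0.0582] [ 0.0499 -0.049 ]
```

View pics/w1c.png

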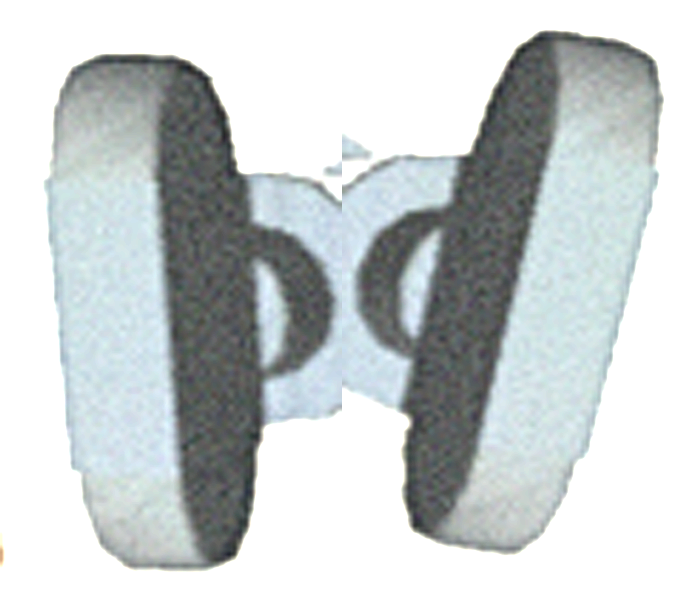

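```bash
python3 - <<'E'
from h import *
import pickle;c=pickle.load(open("w1.pkl","rb"))
for nm,off,z,e in(("L",[100,80],.149,[[48,180],[72,470],[160,185],[180,475]]),("R",[385-60,80],.149,[[657,170],[585,460],[543,180],[478,440]])):
    P=ray(c,np.array(e)/5.7+off,z)[:,:2]
    d=[P[0]-P[1],P[2]-P[3]];print(nm,P.mean(0),[np.arctan2(q[1],q[0]) for q in d],np.linalg.norm((P[0]+P[1]-P[2]-P[3])/2))
E
python3 -m creep '[[8.54,-0.4,-0.17,4.0,-0.009],[8.54,0,0,4.0,0],[8.54,0,0,4.0,0],[8.54,0,0,4.0,0],[8.54,0,0,4.1,0],[8.54,0,0,0,0],[8.54,0,0,0,0]]'
python3 -m creep '[[5.8,0,0,0,0],[5.8,0,0,0,0],[5.8,0,0,0,0],[5.8,0,0,0,0],[5.8,0,0,0,0],[5.8,0,0,0,0]]'
```

```text
L [0.6302 0.082 ] [np.float64(-0.14640894890253237), np.float64(-0.14640214874189963)] 0.011353359333365173
R [ 0.6122 -0.0961] [np.float64(-0.24655421392609472), np.float64(-0.26226814714639307)] 0.011475273709236124
time_s: 3.45
position: [0.5637, -0.0023, 0.0318]
eef_rot: [0.0, 0.999, -0.051, 0.001]
contact_force: [-0.1, 1.1, 0.9]
grip_width: 0.0854
time_s: 4.2
position: [0.5637, -0.0022, 0.0323]
eef_rot: [0.0, 0.999, -0.051, 0.002]
contact_force: [-1.1, 1.2, 7.2]
grip_width: 0.0631
```

```bash
python3 -m creep '[[5.8,-1.0,0,0,0],[5.8,-1.5,0,0,0],[5.8,-1.5,0,0,0],[5.8,-1.5,0,0,0],[5.8,-1.5,0,0,0],[5.8,-1.5,0,0,0],[5.8,-1.0,0,0,0],[5.8,-0.5,0,0,0],[5.8,0,0,0,0]]'
```

```text
time_s: 5.32
position: [0.4655, 0.0076, 0.0322]
eef_rot: [0.001, 0.999, -0.052, 0.004]
contact_force: [4.4, -0.2, 8.5]
grip_width: 0.0633
```

```bash
python3 -m creep '[[8.54,0,0,0,0],[8.54,0,0,0,0],[8.54,0,0,0,0],[8.54,2.0,0,0,0],[8.54,1.9,0,0,0],[8.54,0,0,0.2,0],[5.8,0,0,0,0],[5.8,0,0,0,0],[5.8,0,0,0,0],[5.8,0,0,0,0],[5.8,0,0,0,0],[5.8,0,0,0,0],[5.8,0,0,-1.0,0],[5.8,-0.5,0,-1.5,0],[5.8,-0.5,0,-1.5,0],[5.8,0,0,-1.0,0],[5.8,0,0,0,0]]'
python3 - <<'E'
from h import *
c=cm("side");im=robot.snapshot("side")[:,:,::-1].copy()
cv2.imwrite("pics/s2.png",cv2.convertScaleAbs(cv2.resize(im[110:320,210:490],(800,600)),alpha=1.7))
E
```

```text
time_s: 7.45
position: [0.4927, 0.0051, 0.0793]
eef_rot: [0.0, 0.999, -0.052, 0.001]
contact_force: [1.2, -0.1, -5.0]
grip_width: 0.0632
```

View pics/s2.png

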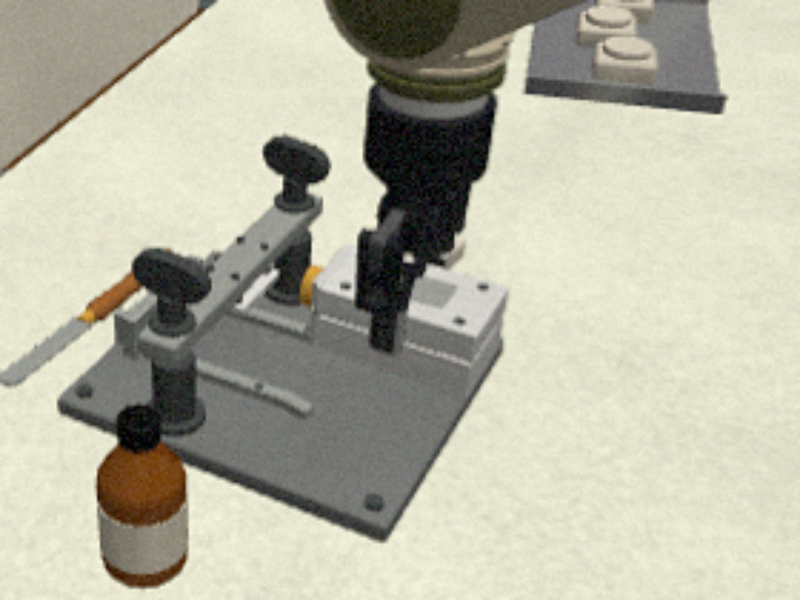

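```bash
python3 -m creep '[[5.8,0,0,0,-0.185],[5.8,0,0,0,-0.185],[5.8,0,0,0,-0.185],[5.8,0,0,0,-0.185],[5.8,0,0,0,-0.185],[5.8,0,0,0,-0.185],[5.8,0,0,0,-0.185],[5.8,0,0,0,-0.185],[5.8,0,0,0,-0.185],[5.8,0,0,0,-0.185],[5.8,0,0,0,-0.185],[5.8,0,0,0,-0.185],[5.8,0,0,0,-0.185],[5.8,0,0,0,-0.185],[5.8,0,0,0,-0.185],[5.8,0,0,0,-0.185],[5.8,0,0,0,-0.185],[5.8,0,0,0,0],[5.8,1.5,0,0,0],[5.8,0,0,0,0]]'
python3 - <<'E'
from h import *
s=robot.observe();q=s["eef_rot"];p=s["position"][:2]-[.6215,-.0075]
print(s["joints"],2*np.arctan2(q[2],q[1]),"clamp xy",p@[.995,-.1],p@[.1,.995])
E
```

```text
time_s: 10.0
position: [0.4766, 0.0069, 0.0781]
eef_rot: [-0.001, 0.052, 0.999, 0.0]
contact_force: [-1.0, -0.1, -5.2]
grip_width: 0.0629
[-0.2347  0.4387  1.7222  0.      0.9821 -1.7024] 3.0384411675670924 clamp xy -0.1456092764201934 -0.0002029538157370834
```

```bash
python3 -m creep '[[5.8,0,0,1.5,0],[5.8,0,0,1.5,0],[5.8,0,0,1.0,0],[5.8,0,0,0.5,0],[5.8,0,0,0.2,0],[5.8,0,0,0,0]]'
python3 - <<'E'
from h import *
c=cm("wrist");im=robot.snapshot("wrist")[:,:,::-1].copy()
import pickle;pickle.dump(c,open("w2.pkl","wb"));cv2.imwrite("pics/w2.png",im)
cv2.imwrite("pics/w2b.png",cv2.convertScaleAbs(cv2.resize(im,(800,600)),alpha=1.7))
E
```

```text
time_s: 10.75
position: [0.4775, 0.0067, 0.0315]
eef_rot: [0.0, 0.05, 0.999, -0.0]
contact_force: [-0.5, -0.9, -5.1]
grip_width: 0.0632
```

View pics/w2b.png

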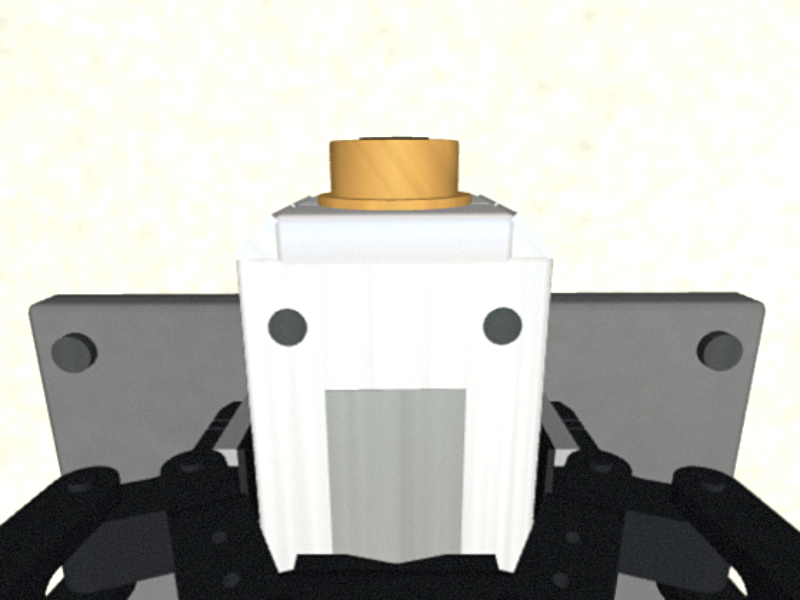

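```bash
python3 -m creep '[[5.8,0,0,0.1,0],[5.8,-0.8,0,0,0],[5.8,-0.8,0,0,0],[5.8,-0.8,0,0,0],[5.8,-0.8,0,0,0],[5.8,-0.8,0,0,0],[5.8,-0.8,0,0,0],[5.8,-0.8,0,0,0],[5.8,-0.8,0,0,0],[5.8,-0.8,0,0,0],[5.8,-0.8,0,0,0],[5.8,0,0,0,0]]'
```

```text
time_s: 12.3
position: [0.5575, -0.0014, 0.0303]
eef_rot: [0.0, 0.05, 0.999, -0.0]
contact_force: [-0.3, -0.4, -5.2]
grip_width: 0.0637
```

```bash
python3 -m creep '[[8.54,0,0,0,0],[8.54,0,0,0,0],[8.54,0,0,0,0],[8.54,1.9,0,0,0],[8.54,1.9,0,0,0],[8.54,0,0,-0.2,0],[5.8,0,0,0,0],[5.8,0,0,0,0],[5.8,0,0,0,0],[5.8,0,0,0,0],[5.8,0,0,0,0],[5.8,0,0,0,0],[5.8,-0.8,0,0,0],[5.8,-0.8,0,0,0],[5.8,-0.8,0,0,0],[5.8,-0.8,0,0,0],[5.8,-0.8,0,0,0],[5.8,-0.8,0,0,0],[5.8,-0.4,0,0,0],[5.8,0,0,0,0]]'
python3 -m creep '[[5.8,-0.2,0,0,0],[5.8,-0.2,0,0,0],[5.8,-0.2,0,0,0],[5.8,0,0,0,0]]'
```

```text
time_s: 14.8
position: [0.5702, -0.0025, 0.033]
eef_rot: [-0.001, 0.05, 0.999, 0.0]
contact_force: [-9.2, 1.1, 11.3]
grip_width: 0.063
time_s: 15.3
position: [0.5758, -0.003, 0.0329]
eef_rot: [-0.002, 0.05, 0.999, 0.0]
contact_force: [-10.8, 1.4, 11.6]
grip_width: 0.0631
```

```bash
python3 -m creep '[[5.8,-0.2,0,0,0],[5.8,-0.2,0,0,0],[5.8,0,0,0,0]]'
python3 -m creep '[[5.8,-0.2,0,0,0],[5.8,0,0,0,0]]'
python3 -m creep '[[5.8,-0.2,0,0,0],[5.8,0,0,0,0]]'
```

```text
time_s: 15.68
position: [0.5798, -0.0034, 0.0329]
eef_rot: [-0.001, 0.05, 0.999, 0.0]
contact_force: [-11.1, 1.3, 11.8]
grip_width: 0.0631
time_s: 15.92
position: [0.5818, -0.0036, 0.0329]
eef_rot: [-0.001, 0.05, 0.999, 0.0]
contact_force: [-10.3, 1.8, 11.9]
grip_width: 0.0633
time_s: 16.18
position: [0.5838, -0.0038, 0.0329]
eef_rot: [-0.001, 0.05, 0.999, 0.0]
contact_force: [-12.0, 1.0, 11.2]
grip_width: 0.063
```

```bash
python3 -m creep '[[5.8,-0.2,0,0,0],[5.8,0,0,0,0]]'
python3 -m creep '[[5.8,-0.2,0,0,0],[5.8,0,0,0,0]]'
python3 - <<'E'
from h import *
c=cm("wrist");im=robot.snapshot("wrist")[:,:,::-1].copy()
import pickle;pickle.dump(c,open("w3.pkl","wb"));cv2.imwrite("pics/w3.png",im)
cv2.imwrite("pics/w3b.png",cv2.convertScaleAbs(cv2.resize(im,(800,600)),alpha=1.7))
E
```

```text
time_s: 16.42
position: [0.5848, -0.0039, 0.0329]
eef_rot: [-0.003, 0.05, 0.999, 0.0]
contact_force: [-15.2, 1.8, 14.7]
grip_width: 0.063
time_s: 16.68
position: [0.5847, -0.0039, 0.0329]
eef_rot: [-0.005, 0.05, 0.999, 0.0]
contact_force: [-26.7, 0.6, 21.4]
grip_width: 0.0633
```

View pics/w3b.png

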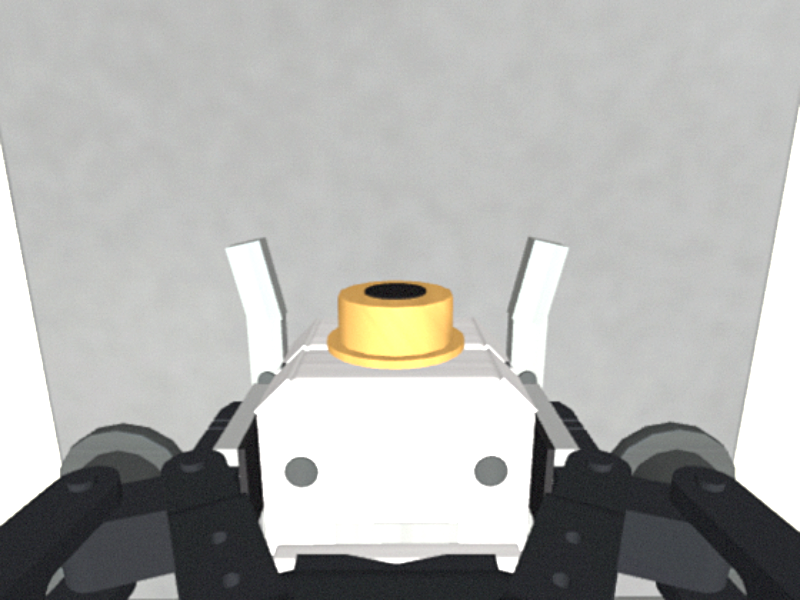

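```bash
python3 - <<'E'
from h import *
import pickle;c=pickle.load(open("w3.pkl","rb"))
O=np.array([.6215,-.0075])
for uv,z in(([[302,377],[492,377]],.066),([[228,245],[567,247]],.024),([[396,283]],.042+.015)):
    p=ray(c,np.array(uv)*.7,z)[:,:2]-O;print(p@[.995,-.1],p@[.1,.995])
E
python3 -m creep '[[8.54,0.3,0,0,0],[8.54,0,0,0,0],[8.54,0,0,0,0],[8.54,0,0,0,0]]'
```

```text
[-0.0578 -0.0578] [-0.0206  0.0216]
[-0.0808 -0.0803] [-0.0478  0.0493]
[-0.0772] [0.0002]
time_s: 17.23
position: [0.586, -0.0042, 0.0322]
eef_rot: [0.0, 0.05, 0.999, 0.0]
contact_force: [-0.7, -0.3, 0.1]
grip_width: 0.0856
```

```bash
python3 -m creep '[[8.54,2.0,0,0,0],[8.54,1.0,0,-3.0,0],[8.54,0,0,-4.5,0],[8.54,0,0,-4.5,0],[5,-1.0,0,-4.0,0],[4,-2.0,3.0,0,0.046],[4,-2.0,3.0,0,0],[4,-1.5,3.0,0,0],[4,0,0,0,0],[4,0,0,0,0]]'
python3 - <<'E'
from h import *
s=robot.observe();q=s["eef_rot"];p=s["position"];yaw=2*np.arctan2(q[2],q[1])
tx=np.array([np.cos(yaw),np.sin(yaw)]);ty=np.array([np.sin(yaw),-np.cos(yaw)])
d=np.array([.6302,.082])-p[:2];print(p,yaw,s["joints"],"to L",d@tx,d@ty)
c=cm("wrist");im=robot.snapshot("wrist")[:,:,::-1].copy()
import pickle;pickle.dump(c,open("w4.pkl","wb"));cv2.imwrite("pics/w4.png",im)
cv2.imwrite("pics/w4b.png",cv2.convertScaleAbs(cv2.resize(im,(800,600)),alpha=2.5))
E
```

```text
time_s: 18.48
position: [0.6318, 0.0795, 0.1921]
eef_rot: [-0.0, 0.073, 0.997, -0.0]
contact_force: [0.0, -0.3, -0.5]
grip_width: 0.0403
[0.6318 0.0795 0.1921] 2.9957191488084445 [-0.0603  0.562   1.1013 -0.0003  1.4788 -1.4852] to L 0.001949378297701747 0.0022669202794485537
```

View pics/w4b.png

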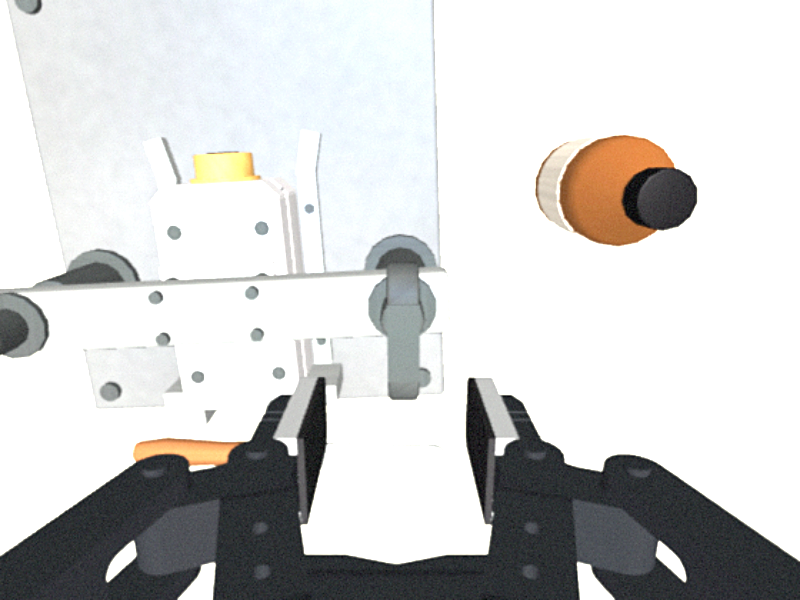

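```bash
python3 - <<'E'
from h import *
import pickle;c=pickle.load(open("w4.pkl","rb"))
P=ray(c,np.array([[387,307],[421,307],[391,378],[420,378]])*.7,.149)[:,:2];print(P,P.mean(0))
a=(P[0]+P[1]-P[2]-P[3]);print(np.arctan2(-a[1],-a[0]))
E
python3 -m creep '[[4,0.2,0.22,1.5,0],[4,0,0,2.0,0],[4,0,0,2.0,0],[4,0,0,1.0,0],[4,0,0,0.1,0],[1,0,0,0,0],[1,0,0,0,0],[1,0,0,0,0],[1,0,0,0,0],[1,0,0,0,0]]'
```

```text
[[0.6158 0.079 ]
 [0.6176 0.0912]
 [0.6434 0.0764]
 [0.645  0.0871]] [0.6305 0.0834]
-0.12128945691021487
time_s: 19.77
position: [0.6308, 0.0822, 0.1272]
eef_rot: [0.001, 0.073, 0.997, -0.0]
contact_force: [-0.9, -3.2, 4.9]
grip_width: 0.0105
```

```bash
python3 -m creep '[[1,0,0,0.04,0.16],[1,0,0,0.04,0.16],[1,0,0,0.04,0.16],[1,0,0,0.04,0.16],[1,0,0,0.04,0.16],[1,0,0,0.04,0.16],[1,0,0,0.04,0.16],[1,0,0,0.04,0.16],[1,0,0,0,0],[1,0,0,0,0]]'
python3 - <<'E'
from h import *
s=robot.observe();q=s["eef_rot"];print(s["position"],2*np.arctan2(q[2],q[1]),s["wrist_torque"],s["contact_force"])
E
```

```text
time_s: 21.02
position: [0.6298, 0.0813, 0.1238]
eef_rot: [0.0, 0.654, 0.756, -0.001]
contact_force: [-6.3, -6.5, 7.7]
grip_width: 0.011
[0.6298 0.0813 0.1238] 1.7150940173612885 [-0.9914  1.0783 -0.0358] [-6.2726 -6.4873  7.71  ]
```

```bash
python3 -m creep '[[4,0,0,0,0],[4,0,0,0,0],[4,0,0,0,0],[4,0,0,-3.0,0],[4,0,0,-3.0,-0.1676],[4,0,0,0,-0.1676],[4,0,0,0,-0.1676],[4,0,0,0,-0.1676],[4,0,0,0,-0.1676],[4,0,0,0,-0.1676],[4,0,0,0,-0.1676],[4,-0.69,-4.42,0,0],[4,-0.69,-4.42,0,0],[4,-0.69,-4.42,0,0],[4,-0.69,-4.42,0,0],[4,0,0,0,0],[4,0,0,0,0]]'
cat > loc.py <<'E'
import sys
from h import *
s=robot.observe();q=s["eef_rot"];p=s["position"];yaw=2*np.arctan2(q[2],q[1])
tx=np.array([np.cos(yaw),np.sin(yaw)]);ty=np.array([np.sin(yaw),-np.cos(yaw)])
z=float(sys.argv[2])
c=cm("wrist");im=robot.snapshot("wrist")[:,:,::-1].copy();cv2.imwrite(f"pics/{sys.argv[1]}.png",im)
g=im.max(2);m=np.uint8((g<75)*255);m[:,:235]=0;m[:,330:]=0;m[300:]=0  # dark between the jaws
cand=[k for k in cv2.findContours(m,cv2.RETR_EXTERNAL,cv2.CHAIN_APPROX_NONE)[0] if cv2.contourArea(k)>150]
for k in cand: print(cv2.boundingRect(k),cv2.contourArea(k),np.median(g[200:270,270:290]))
if len(sys.argv)>3:
    e=np.array(eval(sys.argv[3]));P=ray(c,e,z)[:,:2];d=P.mean(0)-p[:2];a=P[0]+P[1]-P[2]-P[3];print(P.mean(0),np.arctan2(-a[1],-a[0]),"cm",d@tx*100,d@ty*100)
print(p,yaw,s["joints"])
cv2.imwrite(f"pics/{sys.argv[1]}b.png",cv2.convertScaleAbs(cv2.resize(im[140:350,140:420],(800,600)),alpha=2.5))
E
python3 loc.py w5 .149
```

```text
time_s: 23.15
position: [0.6131, -0.0951, 0.183]
eef_rot: [-0.0, 0.126, 0.992, 0.0]
contact_force: [0.7, -0.2, -0.3]
grip_width: 0.0398
(239, 168, 91, 124) 4109.5 62.0
[ 0.6131 -0.0951  0.183 ] 2.8891469649165895 [-0.3446  0.5395  1.1695  0.0004  1.4328 -1.663 ]
```

View pics/w5b.png

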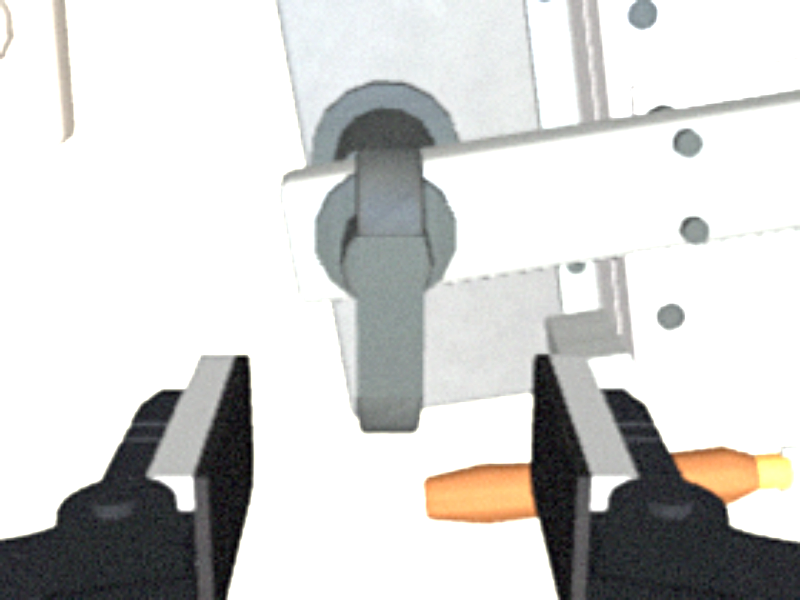

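```bash
python3 -m creep '[[4,0,0,1.5,0],[4,0,0,2.0,0],[4,0,0,1.5,0],[4,0,0,0.65,0],[4,0,0,0,0],[1,0,0,0,0],[1,0,0,0,0],[1,0,0,0,0],[1,0,0,0,0],[1,0,0,0,0]]'
```

```text
time_s: 24.45
position: [0.6132, -0.0962, 0.1269]
eef_rot: [0.0, 0.126, 0.992, -0.0]
contact_force: [1.0, -6.0, 1.6]
grip_width: 0.0109
```

```bash
python3 -m creep '[[1,0,-0.08,0.04,0.16],[1,0,0,0.04,0.16],[1,0,0,0.04,0.16],[1,0,0,0.04,0.16],[1,0,0,0.04,0.16],[1,0,0,0.04,0.16],[1,0,0,0.04,0.16],[1,0,0,0,0]]'
python3 -m creep '[[1,0,0,0.04,0.16],[1,0,0,0.04,0.16],[1,0,0,0.04,0.16],[1,0,0,0.04,0.16],[1,0,0,0.04,0.16],[1,0,0,0.04,0.16],[1,0,0,0.04,0.16],[1,0,0,0,0],[1,0,0,0,0]]'
python3 - <<'E'
from h import *
s=robot.observe();q=s["eef_rot"];print(s["position"],2*np.arctan2(q[2],q[1]),s["joints"],s["wrist_torque"])
E
```

```text
time_s: 25.45
position: [0.6131, -0.0977, 0.1245]
eef_rot: [0.001, 0.635, 0.773, -0.0]
contact_force: [-1.3, -8.6, 4.5]
grip_width: 0.011
time_s: 26.58
position: [0.6128, -0.098, 0.1222]
eef_rot: [0.001, 0.948, 0.318, 0.0]
contact_force: [-4.4, -9.2, 7.7]
grip_width: 0.0109
[ 0.6128 -0.098   0.1222] 0.6480462443487041 [-0.3482  0.5931  1.257  -0.0021  1.2898  0.5752] [-1.0408  0.6481 -0.0733]
```

```bash
python3 -m creep '[[4,0,0,0,0],[4,0,0,0,0],[4,0,0,0,0],[4,0,0,-3.0,0],[4,0,0,-3.0,-0.178],[4,0,0,0,-0.178],[4,0,0,0,-0.178],[4,0,0,0,-0.178],[4,0,0,0,-0.178],[4,0,0,0,-0.177],[4,4.37,1.06,0,0],[4,4.37,1.06,0,0],[4,4.37,1.06,0,0],[4,4.37,1.06,0,0],[4,0,0,0,0],[4,0,0,0,0]]'
python3 loc.py w6 .146
```

```text
time_s: 28.58
position: [0.6294, 0.0823, 0.1808]
eef_rot: [-0.0, 0.654, 0.757, -0.0]
contact_force: [0.2, -0.4, -0.4]
grip_width: 0.04
(252, 169, 55, 123) 3638.0 65.0
(235, 0, 58, 77) 3140.5 65.0
[0.6294 0.0823 0.1808] 1.716241357382181 [-0.056   0.5665  1.1265 -0.0002  1.449  -0.2014]
```

View pics/w6b.png

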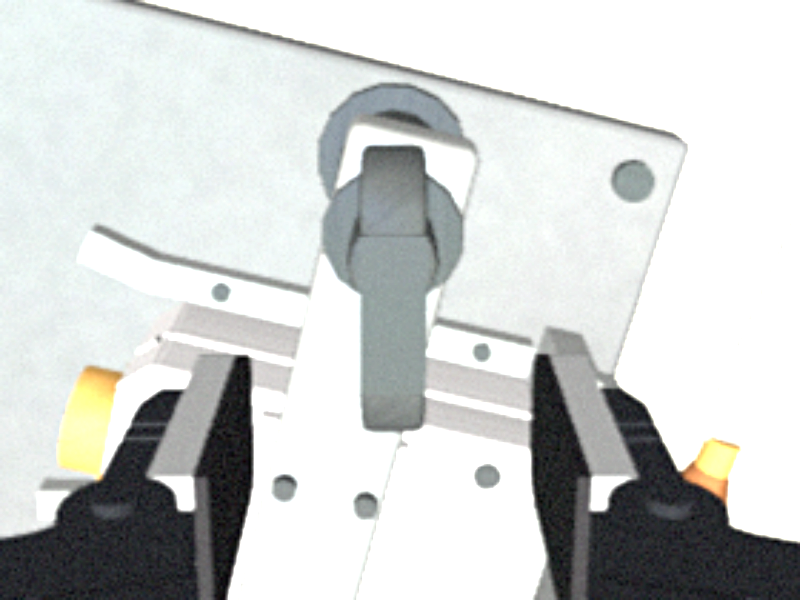

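```bash
python3 -m creep '[[4,0,0.02,1.5,0],[4,0,0,2.0,0],[4,0,0,1.5,0],[4,0,0,0.75,0],[4,0,0,0,0],[1,0,0,0,0],[1,0,0,0,0],[1,0,0,0,0],[1,0,0,0,0],[1,0,0,0,0]]'
python3 -m creep '[[1,0,0,0.04,0.15],[1,0,0,0.04,0.15],[1,0,0,0.04,0.15],[1,0,0,0.04,0.15],[1,0,0,0.04,0.15],[1,0,0,0.04,0.15],[1,0,0,0.04,0.15],[1,0,0,0.04,0.15],[1,0,0,0.04,0.15],[1,0,0,0.04,0.15],[1,0,0,0,0]]'
cat > st.py <<'E'
from h import *
s=robot.observe();q=s["eef_rot"];print(s["position"],"yaw",2*np.arctan2(q[2],q[1]),s["joints"][5],s["wrist_torque"],s["contact_force"])
E
python3 st.py; python3 -m creep '[[1,0,0,0.02,0.06],[1,0,0,0.02,0.06],[1,0,0,0,0]]'; python3 st.py
```

```text
time_s: 29.88
position: [0.6296, 0.0826, 0.1243]
eef_rot: [0.0, 0.654, 0.757, 0.0]
contact_force: [-3.3, -0.7, 4.8]
grip_width: 0.0113
time_s: 31.25
position: [0.6298, 0.0825, 0.1211]
eef_rot: [0.001, 0.994, 0.11, 0.001]
contact_force: [-4.0, -0.9, 10.2]
grip_width: 0.011
[0.6298 0.0825 0.1211] yaw 0.21974350845661828 1.29658815654449 [-0.4231  0.8566  2.6588] [-4.0498 -0.9062 10.1531]
time_s: 31.62
position: [0.6299, 0.0826, 0.1211]
eef_rot: [0.001, 0.999, 0.052, 0.001]
contact_force: [-4.8, -2.9, 12.2]
grip_width: 0.0114
[0.6299 0.0826 0.1211] yaw 0.10340916079648398 1.4134790534704034 [-0.4798  1.0301  3.8187] [-4.7626 -2.94   12.2212]
```

```bash
python3 -m creep '[[4,0,0,0,0],[4,0,0,0,0],[4,0,0,0,0],[4,0,0,-3.0,0],[4,0,0,-3.0,0],[4,0,0,0,0],[4,0,0,0,0]]'
cat > wing.py <<'E'
import sys
from h import *
s=robot.observe();q=s["eef_rot"];p=s["position"];yaw=2*np.arctan2(q[2],q[1]);z=float(sys.argv[2])
c=cm("wrist");im=robot.snapshot("wrist")[:,:,::-1].copy();cv2.imwrite(f"pics/{sys.argv[1]}.png",im)
g=cv2.GaussianBlur(im.max(2),(3,3),0)
L=[];R=[]
for r in range(242,284,3):
    m=g[r,240:316]<82
    w=np.flatnonzero(m)
    if len(w)>8: L.append([240+w[0],r]);R.append([240+w[-1],r])
print(np.array([[a[0],b[0],a[1]] for a,b in zip(L,R)]).tolist())
for e in(L,R):
    P=ray(c,e,z)[:,:2];d=P.mean(0)*0+np.array([np.cos(yaw),np.sin(yaw)])
    vx,vy,*_=cv2.fitLine(np.float32(P),cv2.DIST_HUBER,0,.001,.001).ravel();print("edge yaw",np.arctan(vy/vx))
print(p,"yaw",yaw)
E
python3 wing.py w7 .142
```

```text
time_s: 32.5
position: [0.6292, 0.0826, 0.1781]
eef_rot: [-0.0, 0.999, 0.048, -0.001]
contact_force: [-0.1, 0.5, -0.3]
grip_width: 0.0401
[[262, 291, 242], [264, 292, 245], [265, 294, 248], [266, 295, 251], [267, 296, 254], [268, 297, 257], [270, 298, 260], [271, 299, 263], [272, 299, 266], [273, 300, 269], [274, 315, 272], [276, 314, 275], [277, 312, 278], [278, 311, 281]]
edge yaw 0.44643041
edge yaw 0.5942466
[0.6292 0.0826 0.1781] yaw 0.09574921550035818
```

```bash
python3 -m creep '[[4,0,0,0,-0.184],[4,0,0,0,-0.184],[4,0,0,0,-0.184],[4,-3.06,3.36,0,0],[4,-3.06,3.36,0,0],[4,-3.06,3.36,0,0],[4,-3.06,3.36,0,0],[4,0,0,0,0],[4,0,0,0,0]]'
python3 wing.py w8 .1435
```

```text
time_s: 33.67
position: [0.613, -0.0978, 0.1783]
eef_rot: [-0.001, 0.948, 0.318, -0.001]
contact_force: [0.8, 1.4, 0.0]
grip_width: 0.0402
[[261, 287, 242], [262, 284, 245], [262, 284, 248], [263, 284, 251], [263, 284, 254], [263, 283, 257], [263, 283, 260], [263, 283, 263], [263, 283, 266], [263, 283, 269], [263, 283, 272], [263, 283, 275], [263, 283, 278], [263, 283, 281]]
edge yaw 0.65256613
edge yaw 0.62046176
[ 0.613  -0.0978  0.1783] yaw 0.6479673439013561
```

```bash
python3 -m creep '[[4,-0.1,-0.1,1.5,0],[4,0,0,2.0,0],[4,0,0,1.5,0],[4,0,0,0.6,0],[4,0,0,0,0],[1,0,0,0,0],[1,0,0,0,0],[1,0,0,0,0],[1,0,0,0,0],[1,0,0,0,0]]'; python3 st.py
python3 -m creep '[[1,0,0,0.03,0.1],[1,0,0,0.03,0.1],[1,0,0,0,0]]'; python3 st.py
python3 -m creep '[[1,0,0,0.03,0.1],[1,0,0,0,0]]'; python3 st.py
```

```text
time_s: 34.98
position: [0.612, -0.0981, 0.1234]
eef_rot: [0.0, 0.948, 0.318, 0.0]
contact_force: [0.3, 3.3, 3.1]
grip_width: 0.011
[ 0.612  -0.0981  0.1234] yaw 0.6480361919208842 0.5729082716535627 [ 0.461  -0.0421 -0.0872] [0.3053 3.3482 3.0933]
time_s: 35.35
position: [0.6118, -0.0979, 0.1229]
eef_rot: [-0.0, 0.975, 0.223, 0.0]
contact_force: [-1.4, 3.7, 5.3]
grip_width: 0.0113
[ 0.6118 -0.0979  0.1229] yaw 0.4488990979428463 0.772070380582121 [ 0.7596  0.1741 -0.1184] [-1.4076  3.7236  5.2804]
time_s: 35.6
position: [0.6118, -0.0978, 0.1226]
eef_rot: [-0.0, 0.985, 0.174, 0.0]
contact_force: [-1.8, 4.8, 5.7]
grip_width: 0.011
[ 0.6118 -0.0978  0.1226] yaw 0.349498386879371 0.8715482638461042 [ 0.8348  0.1281 -0.1099] [-1.8059  4.8446  5.7069]
```

```bash
for i in 1; do :; done
python3 -m creep '[[1,0,0,0.03,0.1],[1,0,0,0,0]]'; python3 st.py
python3 -m creep '[[1,0,0,0.02,0.07],[1,0,0,0,0]]'; python3 st.py
python3 -m creep '[[1,0,0,0.02,0.07],[1,0,0,0,0]]'; python3 st.py
```

```text
time_s: 35.85
position: [0.6118, -0.0977, 0.1224]
eef_rot: [-0.0, 0.992, 0.124, 0.0]
contact_force: [-1.9, 4.6, 6.7]
grip_width: 0.0105
[ 0.6118 -0.0977  0.1224] yaw 0.24945964807850535 0.9715601174124149 [ 0.9357  0.1995 -0.0354] [-1.888   4.6427  6.7302]
time_s: 36.1
position: [0.6118, -0.0976, 0.1223]
eef_rot: [-0.0, 0.996, 0.09, 0.0]
contact_force: [-1.8, 5.0, 7.4]
grip_width: 0.0114
[ 0.6118 -0.0976  0.1223] yaw 0.17990193393940945 1.041215860547236 [ 1.0383  0.3316 -0.0765] [-1.7944  5.0063  7.4041]
time_s: 36.35
position: [0.6118, -0.0975, 0.1221]
eef_rot: [-0.001, 0.998, 0.055, 0.0]
contact_force: [-1.5, 5.2, 7.2]
grip_width: 0.0107
[ 0.6118 -0.0975  0.1221] yaw 0.10996137271213793 1.111182413614248 [ 1.1342  0.2768 -0.0893] [-1.5464  5.1502  7.1585]
```

```bash

python3 -m creep '[[1,0,0,0.01,0.05],[1,0,0,0,0]]'; python3 st.py
python3 -m creep '[[1,0,0,0.01,0.05],[1,0,0,0,0]]'; python3 st.py
```

```text
time_s: 36.6
position: [0.6117, -0.0974, 0.122]
eef_rot: [-0.001, 1.0, 0.03, 0.0]
contact_force: [-2.7, 6.7, 6.4]
grip_width: 0.0109
[ 0.6117 -0.0974  0.122 ] yaw 0.06022644781226409 1.1609943879105933 [ 1.2044  0.2557 -0.1169] [-2.6904  6.6964  6.4406]
time_s: 36.85
position: [0.6117, -0.0973, 0.1219]
eef_rot: [-0.001, 1.0, 0.005, 0.0]
contact_force: [-1.2, 6.2, 8.4]
grip_width: 0.0112
[ 0.6117 -0.0973  0.1219] yaw 0.010205145868825635 1.211003166643965 [ 1.2433  0.3223 -0.1038] [-1.1886  6.2159  8.4152]
```

```bash

python3 -m creep '[[1,0,0,0.01,0.04],[1,0,0,0,0]]'; python3 st.py
python3 -m creep '[[1,0,0,0.01,0.04],[1,0,0,0,0]]'; python3 st.py
```

```text
time_s: 37.1
position: [0.6115, -0.0973, 0.1218]
eef_rot: [-0.0, 1.0, -0.014, -0.0]
contact_force: [-2.3, 6.2, 7.4]
grip_width: 0.0109
[ 0.6115 -0.0973  0.1218] yaw -0.027866864715389558 1.2493995463542542 [1.138  0.4906 0.8628] [-2.2871  6.2181  7.417 ]
time_s: 37.35
position: [0.6114, -0.0973, 0.1218]
eef_rot: [-0.0, 0.999, -0.033, -0.0]
contact_force: [-4.8, 5.6, 8.9]
grip_width: 0.0108
[ 0.6114 -0.0973  0.1218] yaw -0.0665487618247239 1.2884033224171216 [1.1223 0.6692 1.4394] [-4.8101  5.601   8.8952]
```

```bash
python3 -m creep '[[4,0,0,0,0],[4,0,0,0,0],[4,0,0,0,0],[4,0,0,-3.0,0],[4,0,0,-3.0,0],[4,0,0,0,0],[4,0,0,0,0]]'
python3 wing.py w9 .142
```

```text
time_s: 38.22
position: [0.6114, -0.0982, 0.1802]
eef_rot: [-0.0, 0.999, -0.036, -0.001]
contact_force: [-0.5, -1.0, 0.7]
grip_width: 0.0399
[[262, 285, 242], [263, 285, 245], [263, 285, 248], [263, 285, 251], [263, 285, 254], [263, 285, 257], [264, 286, 260], [264, 286, 263], [264, 286, 266], [265, 286, 269], [265, 287, 272], [265, 287, 275], [265, 287, 278], [265, 287, 281]]
edge yaw -0.0047620507
edge yaw -0.005624448
[ 0.6114 -0.0982  0.1802] yaw -0.07199273974114437
```

```bash
python3 -m creep '[[4,0,0,0,-0.173],[4,0,0,0,-0.173],[4,0,0,0,-0.173],[4,2.35,-3.86,0,0],[4,2.35,-3.86,0,0],[4,2.35,-3.86,0,0],[4,2.35,-3.86,0,0],[4,0,0,0,0],[4,0,0,0,0]]'
python3 wing.py w10 .142
python3 -m creep '[[4,0,0,1.5,0],[4,0,0,2.0,0],[4,0,0,1.5,0],[4,0,0,0.9,0],[4,0,0,0,0],[1,0,0,0,0],[1,0,0,0,0],[1,0,0,0,0],[1,0,0,0,0],[1,0,0,0,0]]'; python3 st.py
python3 -m creep '[[1,0,0,0,0.05],[1,0,0,0,0]]'; python3 st.py
python3 -m creep '[[1,0,0,0,0.05],[1,0,0,0,0]]'; python3 st.py
```

```text
time_s: 39.4
position: [0.6296, 0.0811, 0.1803]
eef_rot: [-0.0, 0.975, 0.222, -0.001]
contact_force: [-0.8, -0.4, 0.1]
grip_width: 0.0401
[[264, 285, 242], [264, 285, 245], [264, 285, 248], [264, 285, 251], [264, 285, 254], [264, 298, 257], [264, 296, 260], [264, 303, 263], [264, 303, 266], [264, 290, 269], [264, 288, 272], [263, 286, 275], [263, 285, 278], [263, 285, 281]]
edge yaw 0.4232101
edge yaw 0.49864393
[0.6296 0.0811 0.1803] yaw 0.4469697467624872
time_s: 40.7
position: [0.6298, 0.0823, 0.123]
eef_rot: [-0.0, 0.975, 0.222, 0.001]
contact_force: [-3.4, 5.0, 5.4]
grip_width: 0.0111
[0.6298 0.0823 0.123 ] yaw 0.44742570506103985 1.0666834818929654 [ 0.8017  0.4248 -0.0553] [-3.4093  4.9759  5.3927]
time_s: 40.95
position: [0.6298, 0.0823, 0.123]
eef_rot: [-0.0, 0.98, 0.198, 0.0]
contact_force: [-2.8, 4.8, 5.6]
grip_width: 0.0114
[0.6298 0.0823 0.123 ] yaw 0.3984771416677231 1.1159073267760953 [0.6814 0.4658 0.8091] [-2.757   4.7605  5.6428]
time_s: 41.2
position: [0.6298, 0.0824, 0.1229]
eef_rot: [-0.0, 0.985, 0.174, 0.0]
contact_force: [-2.8, 4.5, 5.9]
grip_width: 0.011
[0.6298 0.0824 0.1229] yaw 0.34959647528460386 1.1650272712500067 [0.6551 0.5212 1.2195] [-2.8496  4.4934  5.853 ]
```

```bash
python3 -m creep '[[4,0,0,0,0],[4,0,0,0,0],[4,0,0,0,0],[4,0,0,-3.0,0],[4,0,0,-4.0,0],[4,0,0,-4.0,0],[4,-2.8,1.8,-2,0],[4,-2.8,1.8,-2,0],[4,-2.8,1.8,0,0],[4,0,0,0,0],[4,0,0,0,0],[4,0,0,0,0]]'
python3 - <<'E'
from h import *
c=cm("wrist");im=robot.snapshot("wrist")[:,:,::-1].copy()
import pickle;pickle.dump(c,open("w11.pkl","wb"))
cv2.imwrite("pics/w11b.png",cv2.convertScaleAbs(cv2.resize(im,(800,600)),alpha=1.6))
E
```

```text
time_s: 42.7
position: [0.5696, 0.003, 0.2717]
eef_rot: [-0.0, 0.985, 0.173, -0.0]
contact_force: [-0.6, 0.6, 0.2]
grip_width: 0.0402
```

View pics/w11b.png

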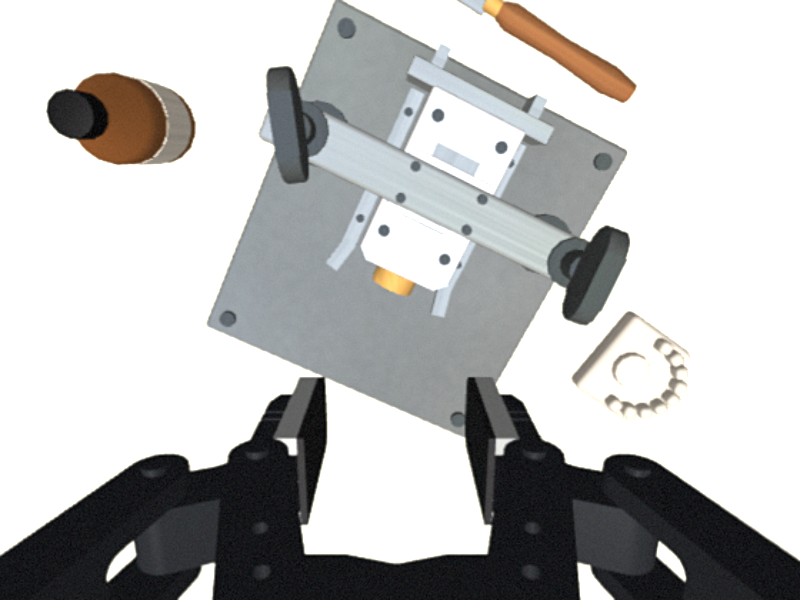

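```bash
python3 - <<'E'
from h import *
import pickle;c=pickle.load(open("w11.pkl","rb"))
p=ray(c,np.array([[369,260],[447,290],[435,87],[526,128]])*.7,.066)[:,:2]-[.6215,-.0075];print(p@[.995,-.1],p@[.1,.995])
robot.close_job()
E
```

```text
[-0.0571 -0.053   0.0565  0.0598] [ 0.0225 -0.0332  0.0312 -0.03  ]
the job is handed in; nothing more can be done
```

The job is done and handed in at about 43 s; no verdict was reported. The flask was drawn out, regripped at its middle, lifted, turned half round and slid back until it met the back stop. Both screws were then turned down alternately: left, right, left, right.

**Flask:** Before the screws were turned, its front edge read 57.8 mm ahead of the clamp's origin, against 58 mm when home. The push force rose and the flask stopped. In the last picture it still sits against the stop with its port at the front. Readings of its corners in that picture scatter by 2–5 mm and agree with home only that closely.

**Screws:** Both ended on a hard stop: the torque jumped from 0.1 N m to more than 1 N m. I went back to the left screw to confirm, because its jaws had slipped at the end of the first attempt.

**Disagreement:** The left screw turned about 2.55 rad before its stop and the right about 2.89 rad. My first estimate from the wing directions (0.05 left, 0.15 right) was therefore wrong; they began near 0.4 and 0.05. The largest beam difference was therefore about 4.2 mm, closer to the 5 mm limit than I had planned.

**Not checked:** The pad force was not measured directly. I inferred it from both screws being on their stops.

**Bystanders:** I never touched them, and they look undisturbed in the last picture, but I did not measure their positions. The gripper was clear of everything when I handed in.

I viewed 12 pictures, two over the budget.

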